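# Hang a printed nozzle on the scanning carousel, outlet to the reference ball

### The job

Get the printed nozzle (the one with the single side outlet) on the steel build plate ready for scanning: first turn the carousel by its knob until its empty fork stands over the wedge on the base, then hang the nozzle by its neck in that fork, fully home behind the lips, with its outlet facing the reference post that has the ball on top. Leave the carousel at the wedge, let go, and do not shift the other prints and tools or bump the two posts.

Things in the scene. Friction and masses are not known exactly. Their poses are not given: they have to be found in the camera images.
- nozzle: white printed nozzle, 136 mm tall, 0.12 kg, upright on the plate; origin: centre of underside, z up its axis. Heights above the underside: body 44 mm across to 55 mm, neck 16 mm across to 85, flange disc 48 mm across to 91, round stem 22 mm across (the grip) to 136. One side outlet, a 20 mm tube with a 25 mm rim, points along its +x
- outlet (a point): middle of the nozzle's outlet mouth: 50 mm from its axis along its +x, 30 mm above its underside
- flange (a point): on the nozzle's axis at the underside of its flange, 85 mm above its underside
- plain_print: bystander: a print like the nozzle, but with no outlet; stands upright on the build plate, origin at the centre of its underside
- eared_print: bystander: a print like the nozzle, but with two flat ears (8 mm thick, 30 mm high, to 37 mm from the axis) on opposite sides along its own y instead of an outlet; origin at the centre of its underside
- plate: the 3D printer's dark steel build plate, 235 x 235 x 5 mm, with a 20 mm tab at its own -x edge, fixed to the desk; origin at the centre of its underside. The three prints stand on it, their underside at 5 mm above the desk
- base: fixed base of the carousel: black disc 200 mm in diameter, 18 mm thick, with an aluminium wedge 14 mm high on its own -x side that sticks out to 178 mm from the axis and marks the loading place; origin on the turning axis at desk height
- carousel (a joint): rotor angle, rad, counter-clockwise from above; 0 and 6.283 both put the empty fork over the wedge; stops at -0.6 and 6.9; may be turned either way; stays where left (friction 0.2 N m). Grey, four forks at 90 degrees; the three not empty carry prints clipped fast to the rotor, which reach 148 mm from the axis, stem tops 176 mm above the desk
- knob (a point): centre of the black square knob on top of the rotor, on the turning axis, 172 mm above the desk. The knob is 36 x 36 mm, from 152 to 190 mm above the desk, its sides parallel to this frame's x and y; it turns with the rotor, and the empty fork points along this frame's -x
- fork_seat (a point): where the nozzle's neck axis belongs in the empty fork, 120 mm from the turning axis, level with the tines' upper face (125 mm above the desk) on which the flange rests. Turns with the rotor; its -x points outward along the slot. Slot 24 mm wide, closed 10 mm inward, open 34 mm outward; tines 10 mm wide, 8 thick, each with an end lip 4 mm high, 29 to 34 mm outward, that keeps the flange in
- station (a point): fixed point of the base over the wedge where fork_seat must come: 120 mm from the turning axis, 125 mm above the desk; the base's -x axis points outward
- ball_post: reference post with a matt plaster ball: foot 48 mm in diameter, 88 mm high overall, fixed to the desk on one side of the loading place; origin at the centre of its foot. Which side it is on varies
- ball (a point): centre of the ball (32 mm in diameter), 72 mm above the desk
- cube_post: the other reference post, the same but with a 28 mm cube on top instead of a ball; fixed on the other side of the loading place; not the one to face
- spool: obstacle: a filament spool 160 mm in diameter and 60 mm wide standing on edge in a cradle, 168 mm high, fixed to the desk; origin under its centre, its axle along its own y
- pliers: bystander: pliers with orange handles lying flat, about 180 mm long along its x
- scraper: bystander: scraper with a black handle lying flat, about 195 mm long along its x
Not all that is in view belongs to the job. Leave any green or orange look-alike of the nozzle alone. Leave any red look-alike of the ball_post alone.

How it is judged:
By the outcome, as a careful person would: the job done as asked, in the order asked, and still so for the second after the job is handed in, with the robot touching nothing.
It also fails if it takes over 72 s, if anything falls off the work surface, if the arm or the gripper's body presses on something with over 40 N, if the wrist force passes 120 N, or if a joint passes its speed limit or range.

### The arm

A 7-joint arm with a two-finger parallel gripper is mounted at the origin on the work surface. World frame = base frame: x ahead of the robot, y to its left, z up, the work surface at z = 0. Lengths are in m, angles in rad, forces in N, time in s.
With the tool pointing down it reaches from about 0.35 to 0.9 m from the base axis. Payload 19.9 kg.
Tool frame: the origin (TCP) lies midway between the tips of the shut fingers; the grasp point (between the pads) lies 19 mm behind it (manip.hold_point_z is the distance from the TCP to the grasp point, in m); x points along the fingers, y is the direction in which the jaws open and shut, and the axes are right-handed (so a half turn about x gives the same grasp; the last joint's range is limited). The gripper opens to 94 mm and grips with 3 to 60 N. Pads are 16 mm wide; open, the fingers measure 119 mm over their backs; the gripper's body (75 mm by 177 mm) begins 78 mm behind the grasp point.
Start: joints at [-1.226, 0.417, -0.01, 1.614, 0.005, 1.111, -0.053], TCP at [0.236, 0.579, 0.205] pointing down, gripper open.
Joint ranges: [-2.81, 2.81], [-0.39, 2.02], [-1.27, 1.25], [0.06, 2.57], [-1.19, 4.33], [0.19, 2], [-2.82, 2.82]. Speed limits (rad/s): [1.89, 1.89, 2.39, 2.39, 3.01, 3.01, 3.01].

### API

Orientations are given as a unit quaternion [x, y, z, w].
In Python, from plant import manip, fingers, observe, capture gives the robot as it stands. The module is installed in compiled form; this text tells all that it offers. Calls block until the motion is done:
- manip.movep(position, orientation): joint-space move of the TCP to a pose.
- manip.move_l(position, ori=None, feed=0.15): straight line of the TCP; ori=None keeps the orientation; feed is the mean speed in m/s.
- manip.goto_joints(angles): joint-space move.
- fingers.gripper_open() and fingers.gripper_close(force=None): open the fingers fully, or close them until they stop; force is the grip in N (None keeps the last).
- manip.sleep(seconds).
- manip.solve_ik(position, orientation): joint angles nearest the present ones, or None.
- observe(): the state.
- capture(name): name is "side" or "top"; returns a dict with "img" (400x640x3 uint8, red, green, blue), "intrinsics" (3x3 intrinsics, pixels), "camera_from_world" (4x4, takes a point from world to camera coordinates). Camera axes: x right, y down, z forward; pixel columns grow to the right and rows downward; lengths in m; the calibration is good to about 2 mm. A picture is of the moment at which its call begins. There is no depth.
A pose or a line that the arm cannot do raises manip.PlanningError and nothing moves.
- manip.job_done(): hands the job in, once; it reports no verdict.
The state is a dict: "t": time; "joint_positions": joint angles; "qd": joint speeds; "joint_efforts": joint torques, N m; "tool_pos": TCP position; "tcp_rot": TCP orientation; "wrist_force": force on the tool from outside, world axes, zero at the start; "wrist_torque": the same for the moment, N m; "opening": finger opening in m.
Only numpy, scipy, OpenCV 4.12 (cv2) and the standard library are available. Lean on these libraries where they do the work, as an engineer would, in place of code of your own. Each camera call takes 0.05 s, during which the arm holds its last target. There are 200 camera calls.

## Working session

There is one attempt and no reset: what is moved stays moved. The work goes in short steps, each a Python script; the robot and the scene stay as the last script left them, time stands still between calls to the robot, and variables do not carry over. Pictures are saved under pics/ and viewed, about 8 in all and at most 12, crops included, and the job is handed in when it is done.

```bash
mkdir -p pics; cat > h.py <<'E'
import numpy as np, cv2
from plant import manip, fingers, observe, capture
def snap(n,fn):
    c=capture(n); cv2.imwrite('pics/'+fn,c['img'][:,:,::-1]); np.savez('pics/'+fn+'.npz',**c); return c
def ray(c,u,v):
    K=c['intrinsics'];T=c['camera_from_world'];R=T[:3,:3]
    d=R.T@np.linalg.solve(K,[u,v,1.]); return -R.T@T[:3,3], d
def onz(c,u,v,z):
    o,d=ray(c,u,v); return o+d*(z-o[2])/d[2]
def proj(c,p):
    q=c['camera_from_world'][:3,:3]@np.array(p)+c['camera_from_world'][:3,3]
    q=c['intrinsics']@q; return q[:2]/q[2]
E
python3 - <<'E'
from h import *
for n in('top','side'):
    c=snap(n,n+'0.png'); print(n,c['intrinsics'].round(1).tolist(),ray(c,320,200)[0].round(3))
print(observe())
E
```

```text
top [[411.7, 0.0, 319.7], [0.0, 411.7, 205.8], [0.0, 0.0, 1.0]] [0.423 0.017 1.563]
side [[505.4, 0.0, 321.3], [0.0, 505.4, 198.2], [0.0, 0.0, 1.0]] [ 0.228 -0.981  1.195]
{'t': 0.1, 'joint_positions': array([-1.22549154,  0.41789295, -0.01032653,  1.614109  ,  0.00469979,
        1.11069893, -0.053032  ]), 'qd': array([-0.00123199, -0.00060837,  0.00097463, -0.00075119, -0.00088999,
       -0.00010621,  0.0007301 ]), 'joint_efforts': array([ 4.63589040e-04, -8.52571249e+01,  6.38931915e-01, -4.26689279e+01,
       -4.89372667e-02,  1.64602557e-02,  7.23212406e-05]), 'tool_pos': array([0.23563898, 0.57851236, 0.20490314]), 'tcp_rot': array([ 0.13552567,  0.69397052, -0.13628648,  0.69387586]), 'wrist_force': array([-0.98083252,  0.14777071, -0.07128785]), 'wrist_torque': array([0.01685507, 0.05136295, 0.02087336]), 'opening': 0.09394642949171358}
```

View pics/top0.png

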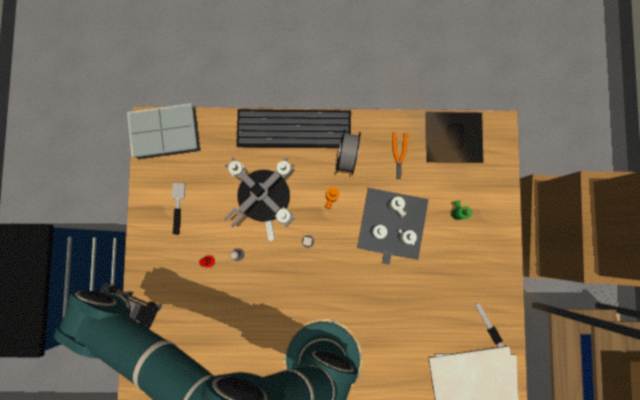

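View pics/side0.png

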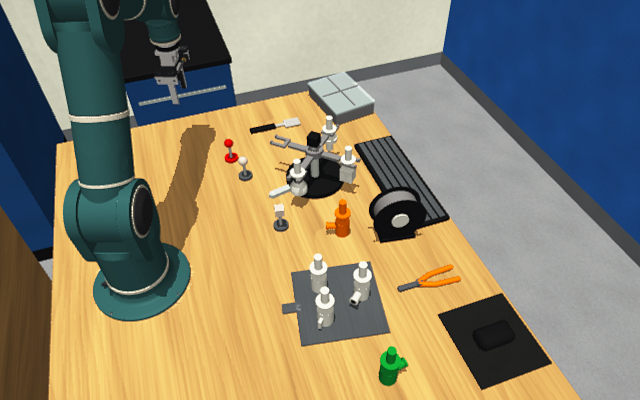

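Top view: prints at about (398,204), (380,232) and (409,238). The wedge is at (268,230), the empty fork at (235,213), and the posts at (237,255) and (307,241). I'll enlarge these next.

```bash
python3 - <<'E'
import cv2,numpy as np
t=cv2.imread('pics/top0.png');s=cv2.imread('pics/side0.png')
f=lambda i,x,y,w,h:cv2.resize(i[y:y+h,x:x+w],(400,300),interpolation=cv2.INTER_CUBIC)
a=np.vstack([np.hstack([f(t,350,180,80,60+0),f(t,215,150,120,90)+0]),np.hstack([f(s,280,245,120,90),f(s,230,120,160,120)])])
cv2.imwrite('pics/crop1.png',a)
E
```

```text
(no output)
```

View pics/crop1.png

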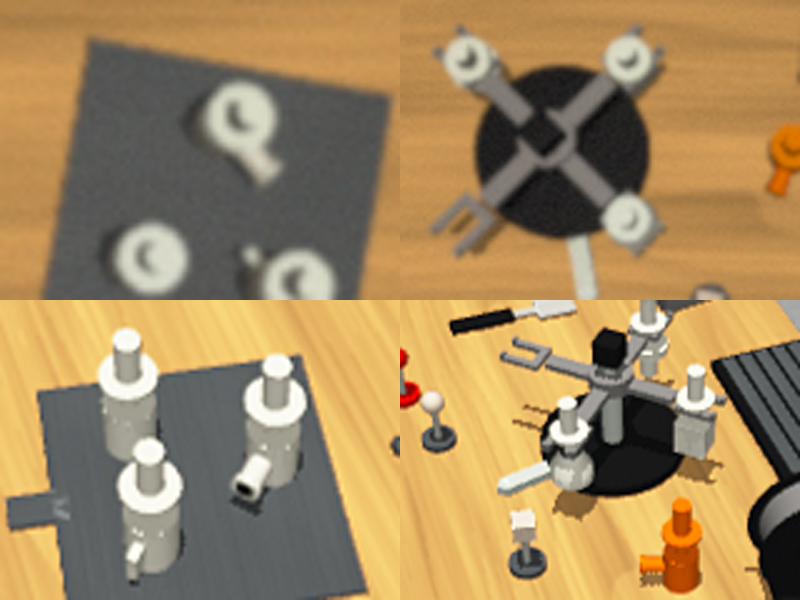

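Candidates (top-view pixels):
- (398,204) has one tube with an open dark mouth, visible at side (356,297). This is the nozzle.
- (380,232) is plain.
- (409,238) has flat ears, seen at side (321,323).
- The orange and green look-alikes are not to be touched.

On the posts, the ball is at top (237,255), side (242,161), and the cube is at top (307,241). Next I'll measure.

```bash
cat > meas.py <<'E'
from h import *
def load(f): return dict(np.load('pics/'+f+'.npz'))
def blob(c,u,v,th,r=12,sat=45):
    im=c['img'].astype(int); m=((im.min(2)>th)&(im.max(2)-im.min(2)<sat)).astype(np.uint8)
    w=np.zeros_like(m); u,v=int(u),int(v); w[v-r:v+r+1,u-r:u+r+1]=1
    n,l,s,ce=cv2.connectedComponentsWithStats(m*w,connectivity=8)
    k=1+np.argmax(s[1:,4]); 
    cs,_=cv2.findContours((l==k).astype(np.uint8),cv2.RETR_EXTERNAL,cv2.CHAIN_APPROX_NONE)
    h=cv2.convexHull(cs[0]); return cs[0],h,s[k]
E
python3 - <<'E'
from meas import *
t=load('top0.png');s=load('side0.png')
for nm,u,v,z in[('noz',398,204,.096),('plain',380,232,.096),('ear',409,238,.096),('c1',235,168,.131),('c2',283,167,.131),('c3',284,215,.131)]:
    for th in(170,195):
        c,h,st=blob(t,u,v,th); (cx,cy),r=cv2.minEnclosingCircle(h); M=cv2.moments(h); g=(M['m10']/M['m00'],M['m01']/M['m00'])
        print(nm,th,st,np.round((cx,cy,r),1),np.round(g,1),onz(t,*g,z).round(4))
for nm,u,v,z in[('noz',362,267,.141),('plain',318,259,.141),('ear',324,292,.141)]:
    for th in(215,235):
        c,h,st=blob(s,u,v,th,8); M=cv2.moments(h); g=(M['m10']/M['m00'],M['m01']/M['m00']); print('S',nm,th,st,np.round(g,1),onz(s,*g,z).round(4))
# base disc, wedge
im=t['img'].astype(int)
print('noz region'); 
for y in range(194,218): print(y,im[y,388:412].min(1).tolist())
print('wedge')
for y in range(216,244): print(y,im[y,258:282].min(1).tolist())
E
```

```text
noz 170 [392 197  12  17 105] [399.5 205.2   8.6] [398.3 204.2] [ 0.5655 -0.2657  0.096 ]
noz 195 [399 199   4   8  16] [401.  202.5   3.6] [400.7 201.9] [ 0.5737 -0.2746  0.096 ]
plain 170 [374 225  13  13 107] [380.  231.2   6.3] [380.  231.3] [ 0.4679 -0.2     0.096 ]
plain 195 [375 226  11  11  50] [380.2 231.3   5.3] [380.3 231.3] [ 0.4677 -0.2009  0.096 ]
ear 170 [403 231  13  13  94] [409.7 237.1   6.7] [409.4 236.9] [ 0.449  -0.3045  0.096 ]
ear 195 [411 233   4  10  19] [412.  237.5   4.5] [412.5 237.3] [ 0.4477 -0.3154  0.096 ]
c1 170 [229 162  12  12  86] [235.  167.6   6.2] [234.6 167.4] [0.6862 0.3164 0.131 ]Traceback (most recent call last):
  File "<stdin>", line 5, in <module>
  File "meas.py", line 7, in blob
    k=1+np.argmax(s[1:,4]);
        ~~~~~~~~~^^^^^^^^^
    return _wrapfunc(a, 'argmax', axis=axis, out=out, **kwds)
    return bound(*args, **kwds)
ValueError: attempt to get argmax of an empty sequence
```

```bash
python3 - <<'E'
from meas import *
t=load('top0.png');s=load('side0.png')
cen=lambda h:(lambda M:(M['m10']/M['m00'],M['m01']/M['m00']))(cv2.moments(h))
P={}
for nm,u,v,z in[('c1',235,168,.131),('c2',283,167,.131),('c3',284,215,.131)]:
    c,h,st=blob(t,u,v,160); g=cen(h);P[nm]=onz(t,*g,z); print(nm,st,np.round(g,1),P[nm].round(4))
print('axis',(P['c1']+P['c3'])/2, 'r',np.linalg.norm(P['c1']-P['c3'])/2)
for nm,u,v,z in[('noz',362,267,.141),('plain',318,259,.141),('ear',324,292,.141),('ball',242,161,.072)]:
  for th in(210,235):
   try:
    c,h,st=blob(s,u,v,th,8); g=cen(h); print('S',nm,th,st,np.round(g,1),onz(s,*g,z).round(4))
   except Exception as e: print(nm,th,'none')
for nm,u,v,z in[('ball',237,254,.088),('cube',307,241,.088)]:
    c,h,st=blob(t,u,v,150,10); g=cen(h); print('T',nm,st,np.round(g,1),onz(t,*g,.072).round(4),onz(t,*g,.088).round(4))
im=t['img'].astype(int)
m=((im.max(2)<45)).astype(np.uint8); m[:, :225]=0;m[:,300:]=0;m[:155]=0;m[240:]=0
cs,_=cv2.findContours(m,cv2.RETR_EXTERNAL,cv2.CHAIN_APPROX_NONE)
pts=np.vstack([c for c in cs if len(c)>15]); h=cv2.convexHull(pts); e=cv2.minEnclosingCircle(h); print('disc',e,onz(t,*e[0],.018)); e=cv2.fitEllipse(h);print(e,onz(t,*e[0],.018))
# wedge strip
im=t['img'].astype(int); m=((im.min(2)>140)&(im.max(2)-im.min(2)<50)).astype(np.uint8)
w=m[218:246,260:278]; ys,xs=np.nonzero(w); pts=np.c_[xs+260,ys+218].astype(np.float32); print('wedge n',len(pts),ys.min()+218,ys.max()+218)
W=np.array([onz(t,*p,.014)[:2] for p in pts]); mu=W.mean(0); d=np.linalg.svd(W-mu)[2][0]; print(mu,d,np.degrees(np.arctan2(d[1],d[0])))
for y in range(194,218): print(y,im[y,388:412].min(1).tolist())
E
```

```text
c1 [229 161  13  14  99] [234.7 167.3] [0.6866 0.316  0.131 ]
c2 [277 161  13  13 113] [283.  167.2] [0.6888 0.1462 0.131 ]
c3 [276 209  14  14 135] [282.8 215.4] [0.5188 0.1438 0.131 ]
axis [0.60269593 0.22993097 0.131     ] r 0.12019499711768723
S noz 210 [359 262   8   6  41] [362.7 264.4] [ 0.5725 -0.2634  0.141 ]
S noz 235 [359 262   8   6  36] [362.6 264.3] [ 0.5724 -0.263   0.141 ]
S plain 210 [314 254   8   6  40] [317.5 256.6] [ 0.4711 -0.1992  0.141 ]
S plain 235 [314 254   8   6  35] [317.5 256.5] [ 0.4712 -0.1991  0.141 ]
S ear 210 [320 287   9   7  49] [324.1 290. ] [ 0.4526 -0.3034  0.141 ]
S ear 235 [321 287   8   7  42] [324.4 290.1] [ 0.4532 -0.3039  0.141 ]
S ball 210 [239 157   6   4  18] [241.7 158.6] [0.3818 0.3345 0.072 ]
ball 235 none
T ball [232 254   3   2   4] [232.8 254.4] [0.3802 0.3263 0.072 ] [0.3806 0.323  0.088 ]
T cube [304 241   5   4   8] [305.5 242.7] [0.4249 0.0653 0.072 ] [0.4249 0.0648 0.088 ]
disc ((263.6841735839844, 195.6470184326172), 25.499595642089844) [0.60022114 0.22726763 0.018     ]
((263.2413024902344, 195.2806854248047), (49.16545867
[... 2124 characters left out ...]
38, 167, 184, 188, 178, 152, 118, 101, 87, 85, 86, 85, 81, 83]
212 [86, 84, 86, 82, 86, 82, 86, 75, 68, 77, 104, 142, 167, 184, 187, 170, 147, 128, 107, 87, 81, 82, 83, 86]
213 [85, 81, 84, 82, 88, 85, 86, 83, 77, 65, 78, 112, 143, 170, 182, 175, 165, 143, 109, 88, 85, 81, 85, 79]
214 [86, 89, 84, 88, 87, 84, 85, 85, 79, 73, 66, 84, 118, 147, 163, 170, 158, 130, 97, 85, 83, 82, 79, 85]
215 [85, 84, 87, 86, 82, 89, 87, 85, 84, 80, 74, 72, 89, 121, 145, 145, 128, 104, 87, 82, 80, 80, 81, 85]
216 [84, 85, 84, 84, 84, 88, 87, 86, 85, 83, 80, 70, 80, 102, 120, 115, 101, 88, 87, 81, 82, 81, 83, 83]
217 [85, 86, 85, 86, 85, 81, 86, 81, 88, 84, 81, 78, 82, 92, 96, 95, 85, 82, 86, 83, 82, 82, 82, 80]
```

```bash
python3 - <<'E'
from meas import *
t=load('top0.png');s=load('side0.png')
A=np.array([.6027,.2299])
im=t['img'].astype(int); g=im.min(2)
for y in range(218,244): 
    print(y,g[y,258:280].tolist())
L=[]
for y in range(222,239):
    w=np.clip(g[y,260:278]-110,0,None).astype(float); u=(w*np.arange(260,278)).sum()/w.sum(); p=onz(t,u,y,.014)[:2]; L.append(p)
L=np.array(L); d=L-A; print('ang',np.degrees(np.arctan2(d[:,1],d[:,0])).round(1)%360, np.hypot(*d.T).round(3))
gs=s['img'].astype(int); m=((gs.min(2)>150)&(gs.max(2)-gs.min(2)<40))
ys,xs=np.nonzero(m[180:202,264:300]); print('side wedge',len(xs)); 
W=np.array([onz(s,x+264,y+180,.012)[:2] for x,y in zip(xs,ys)]); dd=W-A; r=np.hypot(*dd.T); a=np.degrees(np.arctan2(dd[:,1],dd[:,0]))%360
for lo in np.arange(.1,.19,.01):
    k=(r>lo)&(r<lo+.01); print(lo.round(2),k.sum(),a[k].min().round(1) if k.any() else'',a[k].max().round(1) if k.any() else'',a[k].mean().round(1) if k.any() else'')
N=np.array([.5715,-.264])
for nm,c,u,v,z in[('topend',t,403.7,215,.045),('mouth side',s,353.5,301,.035)]:
    p=onz(c,u,v,z)[:2]; print(nm,p,p-N,np.degrees(np.arctan2(*(p-N)[::-1])),np.hypot(*(p-N)))
print(proj(t,[*N,.096]),proj(s,[*N,.141]),proj(t,[*N,.141]))
for nm,p in[('ball',[.381,.331,.072]),('cube',[.4249,.066,.072])]: print(nm,proj(t,p),proj(s,p))
E
python3 - <<'E'
import cv2,numpy as np
t=cv2.imread('pics/top0.png');s=cv2.imread('pics/side0.png')
f=lambda i,x,y,w,h:cv2.resize(i[y:y+h,x:x+w],(400,300),interpolation=cv2.INTER_NEAREST)
cv2.imwrite('pics/crop2.png',np.vstack([np.hstack([f(t,224,242,28,21),f(s,230,150,28,21)]),np.hstack([f(s,340,280,40,30),f(s,260,175,48,36)])]))
E
```

```text
218 [31, 37, 28, 28, 34, 32, 29, 31, 27, 34, 36, 36, 34, 34, 34, 32, 36, 57, 111, 169, 194, 203]
219 [34, 31, 31, 37, 35, 25, 29, 37, 38, 32, 40, 43, 48, 46, 38, 43, 54, 62, 96, 149, 181, 197]
220 [44, 39, 37, 28, 33, 30, 39, 49, 58, 69, 80, 92, 97, 74, 64, 68, 68, 77, 87, 117, 156, 184]
221 [66, 57, 52, 51, 43, 47, 64, 91, 108, 127, 146, 153, 147, 109, 81, 74, 79, 80, 82, 92, 120, 151]
222 [76, 76, 70, 73, 69, 66, 85, 127, 152, 167, 177, 181, 170, 126, 89, 80, 81, 83, 80, 82, 95, 112]
223 [83, 78, 78, 75, 79, 80, 93, 137, 168, 181, 183, 183, 177, 137, 98, 83, 83, 78, 81, 80, 82, 88]
224 [79, 84, 80, 83, 81, 83, 93, 133, 172, 181, 185, 184, 179, 144, 101, 84, 79, 79, 80, 84, 81, 82]
225 [83, 85, 84, 82, 84, 87, 89, 126, 169, 182, 184, 186, 180, 155, 109, 86, 82, 81, 82, 79, 78, 82]
226 [82, 82, 82, 87, 86, 82, 89, 115, 161, 184, 186, 184, 186, 169, 119, 89, 84, 82, 83, 84, 81, 85]
227 [87, 87, 85, 87, 88, 85, 86, 108, 153, 178, 182, 183, 186, 173, 129, 94, 79, 80, 80, 81, 81, 82]
228 [91, 90, 87, 85, 87, 87, 86, 101, 142, 175, 184, 183, 185, 176, 144, 102, 87, 81, 83, 82, 83, 84]
229
[... 1635 characters left out ...]
 0.127 0.13  0.134 0.138 0.142 0.146
 0.149 0.153 0.157 0.161 0.165]
side wedge 185
0.1 29 184.8 219.9 201.4
0.11 15 185.6 196.8 191.1
0.12 15 185.6 195.8 190.5
0.13 15 186.3 195.9 191.3
0.14 16 186.3 195.9 191.1
0.15 16 186.8 195.3 191.1
0.16 11 188.3 194.6 191.4
0.17 2 190.7 192.7 191.7
0.18 0   
topend [ 0.5304015 -0.2953522] [-0.0410985 -0.0313522] -142.6616113451303 0.05169184692612512
mouth side [ 0.53751698 -0.29498289] [-0.03398302 -0.03098289] -137.64404128548782 0.04598679221351732
[397.77513001 202.48884227] [362.41744051 264.71017212] [400.2507352 201.2106286]
ball [231.47715348 254.19660897] [241.71676099 159.28362694]
cube [305.32687301 242.6734622 ] [275.39712485 209.73485354]
```

View pics/crop2.png

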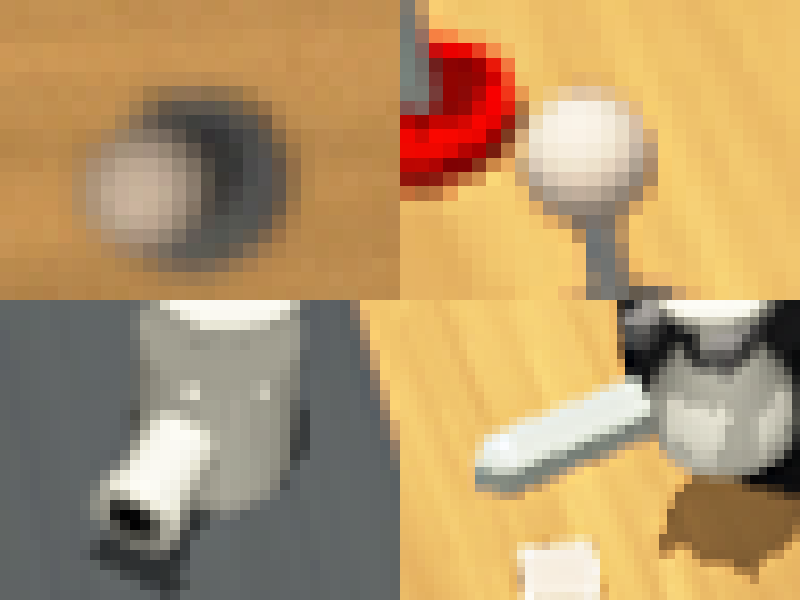

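Ball confirmed: matt ball at top (233.9,254.6), side (243.2,160.5). Nozzle mouth is at side (353,301), and the wedge bears 191.2° from the axis. The fork is now at about 135.8°, so it needs a CCW turn of about 55.4°.

```bash
cat >> h.py <<'E'
from scipy.spatial.transform import Rotation as Rn
def q(deg):
    a=np.radians(deg);c,s=np.cos(a),np.sin(a)
    return Rn.from_matrix(np.array([[0,0,-1],[c,s,0],[s,-c,0]]).T).as_quat()
E
python3 - <<'E'
from meas import *
t=load('top0.png');s=load('side0.png')
print('ball',onz(t,233.9,254.6,.072),onz(s,243.2,160.5,.072))
N=[.5715,-.264]
seat=np.array([.6027,.2299])+.12*np.array([np.cos(np.radians(191.2)),np.sin(np.radians(191.2))]);print(seat)
for a in(-134.2,-44.2,45.8,135.8):
    for b in(0,55.4):
        r=manip.solve_ik([.6027,.2299,.156],q(a+b)); print(a,b,None if r is None else r.round(2))
for a in range(-180,180,30):
    r=manip.solve_ik([*N,.101],q(a)); r2=manip.solve_ik([*seat,.136],q(a)); print(a,None if r is None else r.round(2),None if r2 is None else r2.round(2))
E
```

```text
ball [0.37964499 0.32224995 0.072     ] [0.38429914 0.32314567 0.072     ]
[0.48498538 0.20659188]
-134.2 0 [-1.11  0.76  1.08  1.63 -0.71  1.19 -2.2 ]
-134.2 55.4 [-0.83  0.56  0.59  1.62 -0.35  1.06 -1.51]
-44.2 0 [-0.78  0.55  0.52  1.62 -0.3   1.05 -0.95]
-44.2 55.4 [-0.67  0.52  0.36  1.62 -0.21  1.04 -0.05]
45.8 0 [-0.59  0.51  0.25  1.61 -0.14  1.04  0.5 ]
45.8 55.4 [-0.49  0.5   0.1   1.61 -0.06  1.03  1.4 ]
135.8 0 [-0.4   0.5  -0.02  1.61  0.01  1.04  1.95]
135.8 55.4 [ 0.29  0.76 -1.09  1.58  0.7   1.24  2.42]
-180 [-0.32  0.82  1.08  1.71 -0.8   1.12 -2.13] [-0.36  0.33 -0.13  1.92  0.05  0.9   2.63]
-150 [-0.32  0.82  1.08  1.71 -0.8   1.12 -1.61] [-1.29  0.55  1.09  1.95 -0.58  1.   -2.55]
-120 [-0.32  0.82  1.08  1.71 -0.8   1.12 -1.09] [-1.29  0.55  1.09  1.95 -0.58  1.   -2.02]
-90 [-0.31  0.8   1.05  1.71 -0.78  1.1  -0.58] [-0.97  0.38  0.63  1.94 -0.28  0.91 -1.78]
-60 [-0.31  0.81  1.05  1.71 -0.78  1.1  -0.06] [-0.9   0.36  0.54  1.94 -0.23  0.9  -1.3 ]
-30 [-0.31  0.8   1.04  1.71 -0.77  1.1   0.46] [-0.86  0.35  0.48  1.94 -0.21  0.9  -0.8 ]
0 [-0.31  0.81  1.06  1.71 -0.78  1.1   0.99] [-0.81  0.35  0.42  1.94 -0.18  0.9  -0.3 ]
30 [-0.28  0.76  0.99  1.71 -0.72  1.07  1.47] [-0.73  0.34  0.33  1.93 -0.14  0.89  0.19]
60 [-0.14  0.65  0.75  1.71 -0.52  0.99  1.84] [-0.65  0.33  0.23  1.93 -0.09  0.89  0.67]
90 [-0.07  0.62  0.63  1.71 -0.43  0.96  2.3 ] [-0.58  0.33  0.14  1.93 -0.06  0.89  1.16]
120 [-0.05  0.61  0.61  1.71 -0.41  0.96  2.81] [-0.5   0.33  0.05  1.93 -0.02  0.89  1.65]
150 [ 1.11  0.82 -1.09  1.66  0.78  1.16  2.43] [-0.43  0.33 -0.03  1.92  0.01  0.89  2.14]
```

```bash
python3 - <<'E'
from meas import *
A=[.6027,.2299]
manip.movep([*A,.26],q(-44.2)); manip.move_l([*A,.157],feed=.12)
fingers.gripper_close(30); o=observe(); print(o['opening'],o['wrist_force'].round(1),o['wrist_torque'].round(2),o['t'])
manip.move_l([*A,.157],q(-44.2+27.7),feed=.1)
manip.move_l([*A,.157],q(11.2),feed=.1)
o=observe(); print(o['opening'],o['wrist_force'].round(1),o['wrist_torque'].round(2),o['tool_pos'],o['t'])
fingers.gripper_open(); manip.move_l([*A,.27],feed=.2)
manip.movep([.571,-.264,.26],q(-51))
snap('top','top1.png'); snap('side','side1.png'); print(observe()['t'])
t=load('top1.png')
cv2.imwrite('pics/v1.png',cv2.resize(t['img'][140:275,200:360,::-1],(800,600)[:2] if 0 else (711,600),interpolation=cv2.INTER_CUBIC))
E
```

```text
0.03571512948216955 [ 0.5  0.  -0.6] [-0.1   0.07  0.04] 3.8833
0.03588198309288476 [11.2  0.5 -5.7] [-0.02 -1.73  0.2 ] [0.60383499 0.22957639 0.15701154] 5.15
8.775
```

View pics/v1.png

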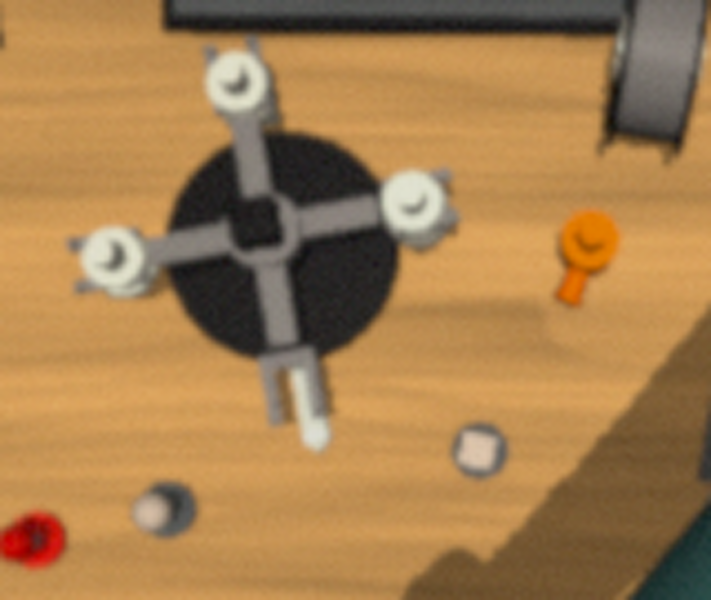

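Fork now lies over the wedge (offset only by parallax). I'll measure the rotor angle and re-measure the nozzle and outlet.

```bash
python3 - <<'E'
from meas import *
t=load('top1.png');s=load('side1.png')
cen=lambda h:(lambda M:(M['m10']/M['m00'],M['m01']/M['m00']))(cv2.moments(h))
px=lambda x,y:(200+x*160/711-.5,140+y*135/600-.5)
P={}
for nm,x,y in[('c1',113,255),('c2',236,82),('c3',413,202)]:
    c,h,st=blob(t,*px(x,y),160); g=cen(h); P[nm]=onz(t,*g,.131)[:2]; print(nm,st,np.round(g,1),P[nm].round(4))
m=(P['c1']+P['c3'])/2; d=P['c3']-P['c1']; print('axis',m,np.degrees(np.arctan2(d[1],d[0]))-90, np.degrees(np.arctan2(*(m-P['c2'])[::-1]))%360)
# side view of fork tines dark-grey: predicted seat
for ang in (191.2,):
    for r in(.12,.154): print('pred',[proj(s,[.603+r*np.cos(np.radians(ang))-k*.017*np.sin(np.radians(ang)),.2299+r*np.sin(np.radians(ang))+k*.017*np.cos(np.radians(ang)),.125]).round(1).tolist() for k in(-1,1)])
f=lambda i,x,y,w,h:cv2.resize(i[y:y+h,x:x+w,::-1],(400,300),interpolation=cv2.INTER_CUBIC)
cv2.imwrite('pics/v2.png',np.hstack([f(s['img'],240,140,80,60),f(s['img'],320,245,80,60)]))
E
```

```text
c1 [219 192  13  14 120] [224.9 198.1] [0.5774 0.3472]
c2 [247 152  13  13 111] [252.8 157.9] [0.7209 0.2533]
c3 [286 179  14  13 129] [292.3 184.9] [0.6261 0.1123]
axis [0.60173278 0.22978407] -168.27777444416742 191.14119875671432
pred [[278.0, 160.3], [282.8, 166.4]]
pred [[268.4, 164.0], [273.2, 170.2]]
```

View pics/v2.png

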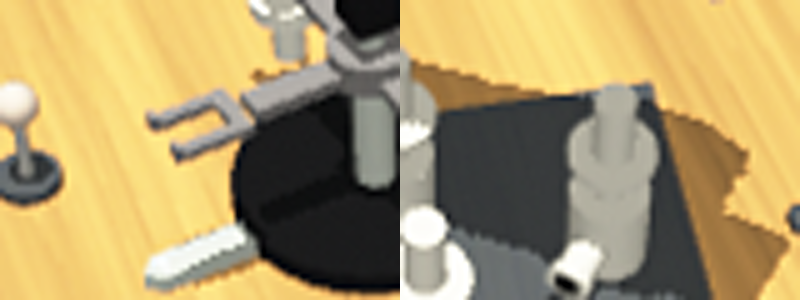

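```bash
python3 - <<'E'
from meas import *
N=[.5708,-.2637]
manip.movep([*N,.26],q(60)); manip.move_l([*N,.1015],feed=.12)
fingers.gripper_close(25); o=observe(); print(o['opening'],o['wrist_force'].round(1),o['tool_pos'])
manip.move_l([*N,.26],feed=.15); o=observe(); print(o['opening'],o['wrist_force'].round(1))
u=np.array([np.cos(np.radians(191.2)),np.sin(np.radians(191.2))]); seat=np.array([.604,.2298])+.12*u; st=seat+.085*u; print(seat,st)
manip.movep([*st,.28],q(60-88.6))
s=snap('side','side2.png');t=snap('top','top2.png');o=observe();print(o['t'],o['tool_pos'],o['opening'])
z=o['tool_pos'][2]-.096
ou=np.radians(131.9)
c=o['tool_pos'][:2]
for nm,p in[('stemtop',[*c,z+.136]),('flange',[*c,z+.088]),('bottom',[*c,z]),('mouth',[c[0]+.05*np.cos(ou),c[1]+.05*np.sin(ou),z+.03])]: print(nm,proj(s,p).round(1),proj(t,p).round(1))
p=proj(s,[*c,z+.06]).astype(int);x,y=p-[50,50]; print(x,y)
f=lambda i,x,y,w,h:cv2.resize(i[y:y+h,x:x+w,::-1],(400,400),interpolation=cv2.INTER_CUBIC)
b=proj(t,[*c,z]).astype(int)-[50,50];print(b)
cv2.imwrite('pics/v3.png',np.hstack([f(s['img'],x,y,100,100),f(t['img'],b[0],b[1],100,100)]))
E
```

```text
0.02171608923141486 [ 0.6  0.3 -0.7] [ 0.57076078 -0.26371091  0.10146123]
0.02145968746829292 [-0.7  0.3 -1.4]
[0.48628538 0.20649188] [0.40290419 0.18998196]
16.5583 [0.40312017 0.18968976 0.27993086] 0.02158236207896403
stemtop [249.2 122.5] [261.3 249.4]
flange [251.1 135.8] [263.5 249.2]
bottom [254.5 158.6] [267.  248.8]
mouth [239.7 146.1] [254.2 259.2]
202 93
[217 198]
```

View pics/v3.png

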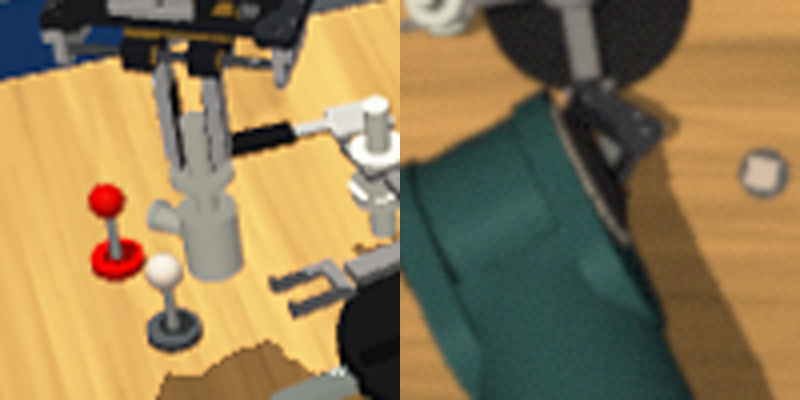

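```bash
python3 - <<'E'
from meas import *
s=load('side2.png');c=np.array([.40312,.18969]);z=.27993-.096
fl=proj(s,[*c,z+.088])
for a in range(112,153,5):
    d=np.array([np.cos(np.radians(a)),np.sin(np.radians(a))]); print(a,(proj(s,[*(c+.05*d),z+.03])-fl).round(1),(proj(s,[*(c+.022*d),z+.03])-fl).round(1))
x,y=225,118; cv2.imwrite('pics/v4.png',cv2.resize(s['img'][y:y+50,x:x+50,::-1],(600,600),interpolation=cv2.INTER_CUBIC))
E
```

```text
112 [-7.4  7.4] [-2.  11.7]
117 [-8.5  8. ] [-2.5 12. ]
122 [-9.6  8.7] [-3.  12.3]
127 [-10.5   9.5] [-3.4 12.7]
132 [-11.4  10.3] [-3.8 13. ]
137 [-12.2  11.1] [-4.1 13.4]
142 [-12.9  12. ] [-4.4 13.8]
147 [-13.4  12.9] [-4.7 14.2]
152 [-13.9  13.8] [-4.9 14.6]
```

View pics/v4.png

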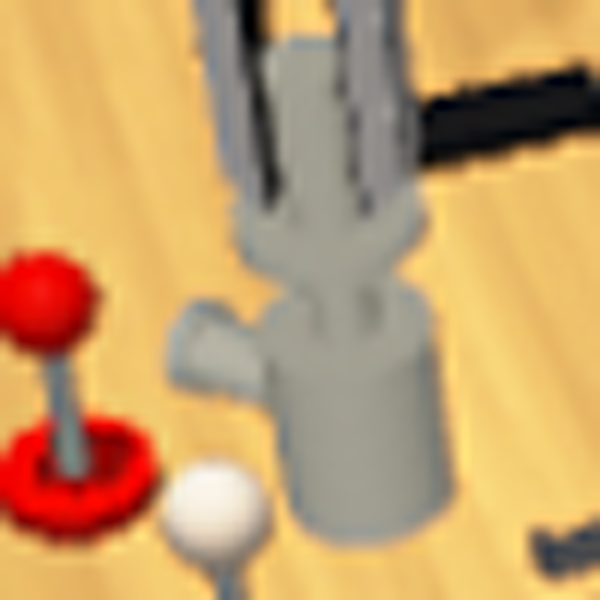

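The outlet end is at side (240.8,146.3) against a flange centre of about (252,135.4), which gives roughly 132° as wanted. Sliding in now.

```bash
python3 - <<'E'
from meas import *
u=np.array([np.cos(np.radians(191.2)),np.sin(np.radians(191.2))]); seat=np.array([.604,.2298])+.12*u
def rep(k):
    o=observe(); print(k,o['t'].__round__(1),(o['tool_pos'][:2]-seat)@u,o['tool_pos'].round(4),o['wrist_force'].round(1),o['wrist_torque'].round(2)); return o
manip.move_l([*(seat+.085*u),.147],feed=.15); rep('down')
f0=rep('')['wrist_force']
for d in(.04,.02,.01,.005,.002,.0):
    manip.move_l([*(seat+d*u),.147],feed=.08); o=rep(d)
    if np.linalg.norm((o['wrist_force']-f0)[:2])>6: print('contact'); break
s=snap('side','side3.png');t=snap('top','top3.png')
cv2.imwrite('pics/v5.png',cv2.resize(s['img'][130:205,240:340,::-1],(800,600),interpolation=cv2.INTER_CUBIC))
E
```

```text
down 17.6 0.08460743238980045 [0.4033 0.1902 0.1476] [ 0.5  0.3 -0.4] [-0.07  0.13 -0.01]
 17.6 0.08460743238980045 [0.4033 0.1902 0.1476] [ 0.5  0.3 -0.4] [-0.07  0.13 -0.01]
0.04 18.3 0.04033656476967339 [0.4467 0.1986 0.1469] [-0.3  0.2 -0.7] [-0.03  0.04 -0.03]
0.02 18.7 0.02015485274091956 [0.4665 0.2025 0.1468] [-0.2 -1.  -1.3] [-0.07  0.14  0.03]
0.01 19.0 0.009975430073372168 [0.4765 0.2045 0.1469] [ 0.4 -0.8 -1.7] [-0.07  0.13  0.03]
0.005 19.2 0.004892407222217919 [0.4815 0.2055 0.147 ] [-0.4 -0.1 -1.6] [-0.1   0.04 -0.01]
0.002 19.5 0.0019305497577751648 [0.4844 0.2061 0.147 ] [-0.1 -0.4 -1.1] [-0.05  0.14 -0.02]
0.0 19.7 -7.550749034482698e-05 [0.4864 0.2065 0.147 ] [ 0.4 -0.7 -0.4] [-0.07  0.1  -0.  ]
```

View pics/v5.png

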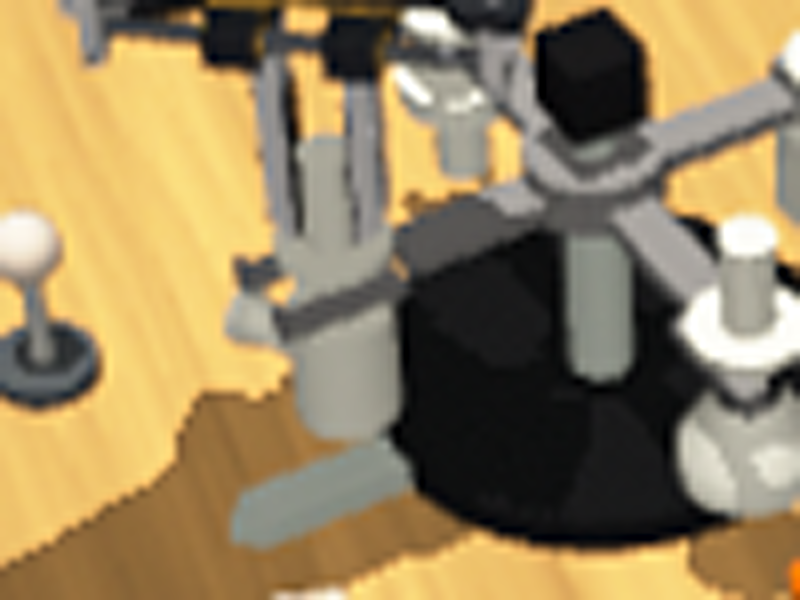

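The neck is in the slot, with no contact. I'll feel for the slot end to fix the radial place, then lower.

```bash
python3 - <<'E'
from meas import *
u=np.array([np.cos(np.radians(191.2)),np.sin(np.radians(191.2))]); seat=np.array([.604,.2298])+.12*u
f0=np.mean([observe()['wrist_force']]+[ (manip.sleep(.05),observe()['wrist_force'])[1] for _ in range(6)],axis=0); print(f0)
def F():
    L=[]
    for _ in range(5): manip.sleep(.04); L.append(observe()['wrist_force'])
    return np.mean(L,0)-f0
hit=None
for d in np.arange(-.001,-.0051,-.001):
    manip.move_l([*(seat+d*u),.147],feed=.03); f=F(); print(d.round(4),(f[:2]@u).round(2),f.round(2))
    if f[:2]@u>2.5: hit=d; break
home=(hit+.0018) if hit is not None else -.002
manip.move_l([*(seat+home*u),.147],feed=.05)
for z in(.142,.139,.138,.137,.1365,.136,.1355,.135,.1345,.134):
    manip.move_l([*(seat+home*u),z],feed=.03); f=F(); print(z,f.round(2))
    if f[2]>2.5: break
o=observe(); print(home,o['t'],o['tool_pos'],o['opening'])
s=snap('side','side4.png')
cv2.imwrite('pics/v6.png',cv2.resize(s['img'][130:205,240:340,::-1],(800,600),interpolation=cv2.INTER_CUBIC))
E
```

```text
[ 0.15554229  0.15739269 -0.76545409]
-0.001 0.78 [-0.76 -0.19 -0.  ]
-0.002 3.2 [-3.15 -0.57  1.6 ]
0.142 [-0.2  -0.   -0.31]
0.139 [-0.07  0.05  0.26]
0.138 [ 0.05 -0.22 -0.24]
0.137 [ 0.09  0.04 -0.27]
0.1365 [-0.35  0.13  0.08]
0.136 [-2.17 -1.39  6.75]
-0.0002000000000000001 24.1167 [0.48652001 0.20656556 0.13633024] 0.0213515763981805
```

View pics/v6.png

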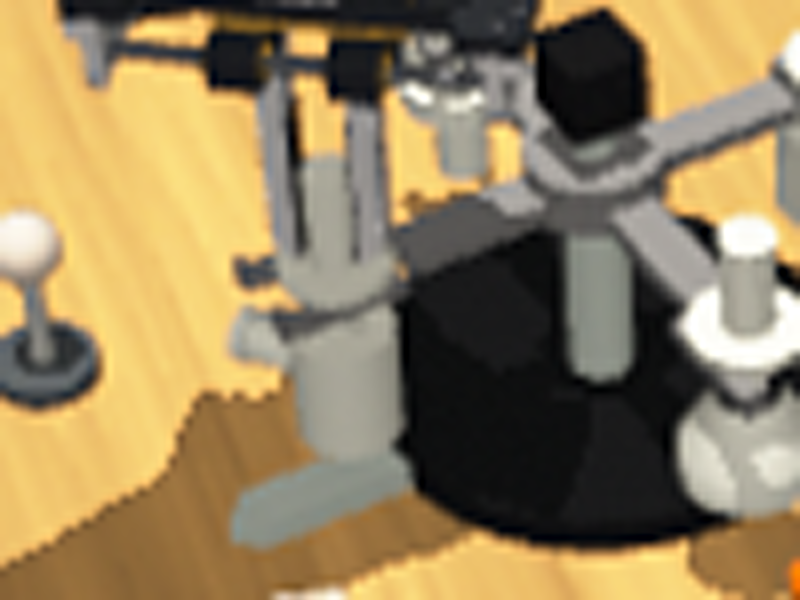

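Seated at the expected height and radius. Releasing, retreating straight up, and checking.

```bash
python3 - <<'E'
from meas import *
p=observe()['tool_pos']
fingers.gripper_open(); manip.sleep(.3); manip.move_l([p[0],p[1],.29],feed=.12)
manip.movep([.35,-.30,.35],q(-28.6)); manip.sleep(.3)
t=snap('top','top5.png');s=snap('side','side5.png');o=observe();print(o['t'],o['opening'])
cen=lambda h:(lambda M:(M['m10']/M['m00'],M['m01']/M['m00']))(cv2.moments(h))
px=lambda x,y:(200+x*160/711-.5,140+y*135/600-.5)
P={}
for nm,uv in[('c1',(224.9,198.1)),('c2',(252.8,157.9)),('c3',(292.3,184.9)),('noz',proj(t,[.4865,.2066,.131]))]:
    c,h,st=blob(t,*uv,160); g=cen(h); P[nm]=onz(t,*g,.131)[:2]; print(nm,st,np.round(g,1),P[nm].round(4))
m=(P['c1']+P['c3'])/2; d=P['c3']-P['c1']; print('axis',m,(np.degrees(np.arctan2(d[1],d[0]))-90)%360, np.degrees(np.arctan2(*(m-P['c2'])[::-1]))%360)
c,h,st=blob(s,*proj(s,[.4865+.003,.2066,.176]),200,7); g=cen(h); n=onz(s,*g,.176);print('stem side',st,n, 'r',np.linalg.norm(P['noz']-m))
f=lambda i,x,y,w,h:cv2.resize(i[y:y+h,x:x+w,::-1],(400,400),interpolation=cv2.INTER_CUBIC)
cv2.imwrite('pics/v7.png',np.hstack([f(s['img'],235,130,80,80),f(t['img'],215,180,100,100)]))
E
```

```text
29.3917 0.09357553759606609
c1 [219 192  13  14 114] [224.9 198.1] [0.5773 0.3472]
c2 [247 152  13  13 110] [252.8 157.9] [0.7209 0.2533]
c3 [286 179  14  13 129] [292.3 184.9] [0.6261 0.1123]
noz [257 218  17  19 166] [264.9 227.9] [0.4747 0.2052]
axis [0.6016996  0.22974604] 191.7414414142925 191.19287893258493Traceback (most recent call last):
  File "<stdin>", line 12, in <module>
  File "meas.py", line 7, in blob
    k=1+np.argmax(s[1:,4]);
        ~~~~~~~~~^^^^^^^^^
    return _wrapfunc(a, 'argmax', axis=axis, out=out, **kwds)
    return bound(*args, **kwds)
ValueError: attempt to get argmax of an empty sequence
```

```bash
python3 - <<'E'
from meas import *
t=load('top5.png');s=load('side5.png')
f=lambda i,x,y,w,h:cv2.resize(i[y:y+h,x:x+w,::-1],(400,400),interpolation=cv2.INTER_CUBIC)
cv2.imwrite('pics/v7.png',np.hstack([f(s['img'],235,130,80,80),f(t['img'],215,190,80,80)]))
for a in range(117,152,5):
    d=np.radians(a); p=[.4865+.05*np.cos(d),.2066+.05*np.sin(d),.07]; print(a,((proj(s,p)-[235,130]+.5)*5).round(),((proj(t,p)-[215,190]+.5)*5).round())
for z in(.131,.176,.04): print(z,((proj(s,[.4865,.2066,z])-[235,130]+.5)*5).round(),((proj(t,[.4865,.2066,z])-[215,190]+.5)*5).round())
E
```

```text
117 [186. 197.] [199. 209.]
122 [181. 200.] [202. 215.]
127 [177. 204.] [205. 220.]
132 [173. 208.] [209. 224.]
137 [170. 212.] [213. 229.]
142 [167. 216.] [218. 233.]
147 [165. 220.] [222. 236.]
0.131 [231. 162.] [250. 175.]
0.176 [225. 107.] [242. 172.]
0.04 [241. 265.] [266. 180.]
```

View pics/v7.png

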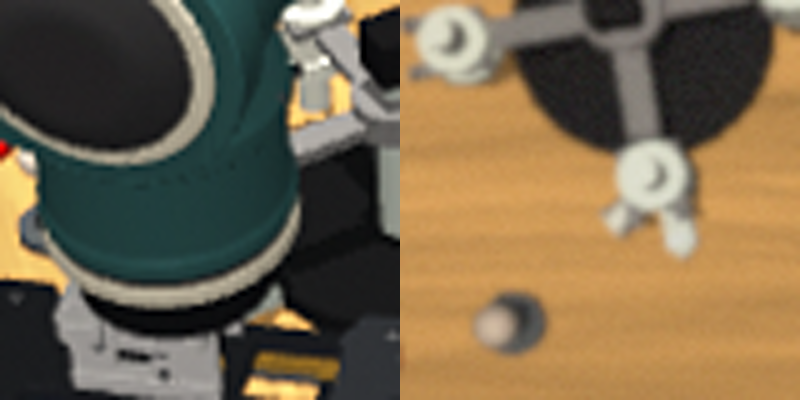

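Top view: flange centred on the fork end, outlet toward the ball, about 132–137°, with the ball at crop (498,325). The arm hides the side view, so I'll move it clear for one last look.

```bash
python3 - <<'E'
from meas import *
manip.movep([.24,.52,.36],q(11)); manip.sleep(.3); o=observe(); print(o['t'],o['tool_pos'],o['wrist_force'])
s=snap('side','side6.png')
s0=load('side0.png')
x,y=225,125
cv2.imwrite('pics/v8.png',np.hstack([cv2.resize(s['img'][y:y+75,x:x+75,::-1],(500,500),interpolation=cv2.INTER_CUBIC),cv2.resize(s['img'][240:350,270:380,::-1],(300,300)).repeat(1,0) if 0 else cv2.copyMakeBorder(cv2.resize(s['img'][240:350,270:380,::-1],(300,300)),0,200,0,0,cv2.BORDER_CONSTANT)]))
k=500/75
for a in range(117,152,5):
    d=np.radians(a); p=[.4865+.05*np.cos(d),.2066+.05*np.sin(d),.07]; print(a,((proj(s,p)-[x,y]+.5)*k).round())
for z in(.131,.176,.04): print(z,((proj(s,[.4865,.2066,z])-[x,y]+.5)*k).round())
for nm,u,v in[('plain',318,259),('ear',324,292)]:
  for c in(s0,s):
    _,h,st=blob(c,u,v,210,8);print(nm,st)
E
```

```text
32.6 [0.24015574 0.51992586 0.36000899] [ 0.46282678  0.16939748 -0.11646022]
117 [315. 296.]
122 [308. 300.]
127 [303. 305.]
132 [298. 310.]
137 [293. 316.]
142 [289. 322.]
147 [286. 327.]
0.131 [374. 249.]
0.176 [367. 177.]
0.04 [388. 387.]
plain [314 254   8   6  40]
plain [314 254   8   6  41]
ear [320 287   9   7  49]
ear [320 287   9   7  51]
```

View pics/v8.png

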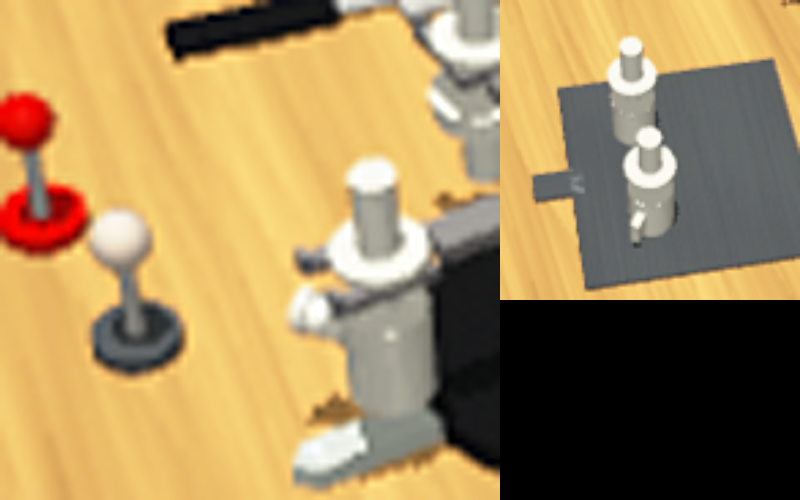

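The nozzle hangs level in the fork. Its outlet end is at about (305,310) in the crop; with the constant 6 px camera bias removed, that reads about 131–132°. The prints left on the plate haven't moved.

```bash
python3 -c "
from h import *
manip.job_done(); print('done')"
```

```text
the job is handed in; nothing more can be done
done
```

The job is done and handed in at about 33 s. The carousel stands at the wedge and the nozzle hangs in its empty fork with the outlet facing the ball post.

**How it went:** I turned the carousel about 55° counter-clockwise by its knob. I then picked the nozzle off the plate by its stem, slid its neck into the fork, lowered it onto the tines, let go and moved the arm clear.

**Last checks:**
- **Carousel:** the fork measures 191.2–191.7° against 191.2° for the wedge, unchanged after letting go.
- **Seating:** the neck touched the slot end about 1.8 mm past the seat (2 mm expected). The flange met the tines at the expected height, and the nozzle hangs level behind the lips.
- **Outlet:** the side view gives about 132° and the top view, less precise, 132–137°. The bearing to the ball is 131.9°.
- **Other objects:** the two prints left on the plate are at the same pixels as before. I felt no contact with either post. I did not measure the pliers, scraper or cube post again at the end, but the arm never went near the tools.

**What disagreed:** the side and top cameras differed by 3–4 mm in x. I averaged them, and the contacts at the knob and slot end fitted the average. One check, the nozzle's stem position in the side view, failed because the arm was in the way. I moved the arm and judged it from a new picture instead.

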